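# Load the label roll, then peel a kit tray off its stack and hold it out for labelling

## Robot

A 7-joint arm with a two-finger parallel gripper is mounted at the origin on the work surface. World frame = base frame: x ahead of the robot, y to its left, z up, the work surface at z = 0. Lengths are in m, angles in rad, forces in N, time in s.
With the tool pointing down it reaches from about 0.425 to 0.925 m from the base axis. Payload 6.8 kg.
Tool frame: the origin (TCP) lies between the finger pads; the fingertips stand 19 mm ahead of it and the grasp point (between the pads) is the TCP; z points along the fingers, y is the direction in which the jaws open and shut (so a half turn about z gives the same grasp; the last joint's range is limited). The gripper opens to 85 mm and grips with 20 to 120 N. Pads are 22 mm wide; open, the fingers measure 114 mm over their backs; the gripper's body (76 mm by 85 mm) begins 54 mm behind the grasp point. The pads swing forward as they close: fully open they stand 13 mm farther back than shut.
Start: joints at [-1.366, 0.477, 0.022, 1.555, -0.011, 1.109, -0.083], TCP at [0.208, 0.642, 0.25] pointing down, gripper open.
Joint ranges: [-2.96, 2.96], [-0.34, 2.1], [-1.41, 1.46], [0.24, 2.44], [-1.37, 4.51], [0.17, 1.92], [-2.96, 2.96]. Speed limits (rad/s): [2.39, 2.39, 3.14, 3.14, 3.14, 3.14, 3.14].

## Interface

Orientations are given as a unit quaternion [x, y, z, w].
In Python, from cell import bot gives the robot as it stands.
- The arm moves only by the shell command python3 -m jog 'ROWS'. ROWS is JSON, a list of rows, each an object with "turn": the turn, a rotation vector about the world's x, y, z in rad, a list of three; "dp": the shift along the world's x, y, z in cm, a list of three; "jaw": the finger opening in cm, from 0 to 8.54. A call has 1 to 12 rows; each row shifts and turns the commanded pose from where the row before left it; what a row does not reach is not made up. A row lasts 1/8 s, in which the tool goes at most 62.5 mm and 10.7 degrees, less where a joint would pass 70% of its speed; a pose out of reach is approached as far as the arm can. A call is refused whole if a number of a shift passes 6.25 or a number of a turn 0.188, either way. A call with a gripper value outside its range is refused whole. The fingers move at their own pace and stop on an object; the grip force is fixed at half the most. Time passes only in rows, so rows that do not move let the fingers close. It gives the time, the measured TCP pose, the force and the opening at its end, in the units of the state.
- bot.get_state(): the state, without advancing time (a new reading comes with each control period).
- bot.capture(name): name is "scene" or "top" or "wrist"; returns a dict with "frame" (480x640x3 uint8, blue, green, red), "z_map" (480x640 float32, m along the optical axis (not along the pixel's ray), 0 where there is no reading), "fx", "fy", "cx", "cy" (pixels), "camera_from_world" (4x4, takes a point from world to camera coordinates). Camera axes: x right, y down, z forward; pixel columns grow to the right and rows downward; lengths in m; the calibration is good to about 2 mm. A picture is of the moment at which its call begins.
- bot.finish_job(): hands the job in, once; it reports no verdict.
Trained networks look in a picture, given as the dict that the camera call returned (one of the last four; its "shot" number tells which), for a name from the list of things; names that differ only in an ending like _2 or _b are one class to them, and where a whole thing is asked for, a point or a joint stands for the part that bears it (a point fixed in the world has none). Each returns a list of dicts, best first, with "score" (0 to 1); they miss things now and then, are a little off and sometimes report something else, mostly with a low value. They report only what shows in the picture. A call takes as long as a camera call. They do not tell look-alikes from the thing itself.
- bot.outline_of(picture, query): "pixels" (480x640 bool, what is visible of it).
- bot.place_of(picture, query): "location" ([x, y, z] in m, in the coordinates of the camera as it stood for that picture, good to about 4 mm: a listed point, or the origin of a listed thing).
The state is a dict: "time": time; "joint_positions": joint angles; "dq": joint speeds; "effort": joint torques, N m; "eef_pos": TCP position; "eef_rot": TCP orientation; "wrist_force": force on the tool from outside, world axes, zero at the start; "wrist_torque": the same for the moment, N m; "gripper_width": opening from 0.0 (shut) to 1.0 (fully open).
Only numpy, scipy, OpenCV 4.12 (cv2) and the standard library are available. Lean on these libraries where they do the work, as an engineer would, in place of code of your own. Each camera call takes 0.05 s, during which the arm holds its last target. There are 200 camera calls.

## Task

Get a fresh kit tray ready for me to label: first put the full label roll all the way down on the upright spindle of the roll holder and let go of it. Then peel only the top tray off the clinging stack by raising one corner first while the opposite corner is still down on the stack, take it off and hold it up level, over or close beside the label roll and clear above it; finish while still holding the tray there, so that I can stick the label on. Leave the rest of the stack and the other things on the table where they are.

Things in the scene. Friction and masses are not known exactly. Their poses are not given: they have to be found in the camera images.
- roll_mid (a point): full roll of white labels standing upright on the table near the middle: 60 mm outer diameter, 50 mm high, bore 25.6 mm through its cardboard core, about 0.11 kg; the point is its centre, half-way up (25 mm above its underside), z along the bore
- spindle_seat (a point): label-roll holder, fixed: grey base 110 x 110 x 12 mm, on it a black disc of 70 mm, 4 mm thick, and a 22 mm steel spindle. The point is on the spindle's axis at the top of the disc, 16 mm above the table, where the roll's underside rests when fully down. A strip on the base, 53 mm from the axis, reaches 20 mm above the table. Holder and stack stand one on the left, one on the right, either way round
- spindle_tip (a point): coned tip of the spindle, 62 mm above the disc (78 mm above the table), 12 mm above the top of a roll that is fully down; z up along the spindle
- tray_mid (a point): top one of four nested, identical grey formed plastic trays, open upwards: 160 (x) x 120 (y) mm over the rim, 40 mm high, about 0.09 kg. Its rim is 10 mm wide and 13 mm deep, with upright inner and outer faces (inner 140 and 100 mm apart): pinch it across from above, one finger inside the tray, one outside. The point is the tray's centre, 20 mm under the rim's top and 20 mm above its underside; z up
- corner0 (a point): top of the top tray's rim at its +x +y corner, mid-width of the rim: 75 and 55 mm from the tray's centre, 20 mm above it. The corners cling: raising one corner takes about 6 N, a straight pull on the whole tray about 10 N. A corner lets go once raised about 5 mm, the far one last
- corner1 (a point): the same at the top tray's -x +y corner
- corner2 (a point): the same at its -x -y corner (diagonally opposite corner0)
- corner3 (a point): the same at its +x -y corner (diagonally opposite corner1)
- spare_mid (a point): centre of the second tray, same size and outline, 13 mm below the top one; it stays. The rims stand on one another, so a finger reaching more than 13 mm below the stack's top (79 mm above the table) outside also touches this tray. 2 to 3 mm of play between the nested walls. The trays below cling to each other twice as hard as the top one does; the lowest is fixed to the table
- wrench_case: black plastic torque wrench case, 90 x 330 x 52 mm, lying flat at the right; origin at the centre of its underside; leave it
- lock_pin: chrome ball lock pin with a short cross handle, about 80 mm long, lying down; origin under its collar on the table; leave it
- jaw_a: orange urethane vise jaw, 28 x 100 x 30 mm; origin at the centre of its underside; leave it
- jaw_b: its twin, 50 mm farther back; leave it
- puck: dented steel locator puck, 50 mm diameter, 18 mm high; origin at the centre of its underside; leave it
- hex_key: L-shaped dark steel hex key, 8 mm thick, 110 mm long, lying flat; origin on the long leg, on the table; leave it
- spent_core: bare cardboard core left from the last roll, 31 mm diameter, 50 mm high, standing; origin at the centre of its underside; leave it
Mind the look-alikes: they are no part of the job. Leave any purple look-alike of the part that bears tray_mid alone.

How it is judged:
By the outcome, as a careful person would: the job done as asked, in the order asked, and still so for the second after the job is handed in, while the arm keeps its last pose, push and grip.
It also fails if it takes over 58 s, if anything falls off the work surface, if the arm or the gripper's body presses on something with over 40 N, if the wrist force passes 120 N, or if a joint passes its speed limit or range.

## Working session

There is one attempt and no reset: what is moved stays moved. The work goes in short steps, Python scripts to look and compute and a shell command to move; the robot and the scene stay as the last step left them, time stands still between calls to the robot, and variables do not carry over. Pictures are saved under pics/ and viewed, about 8 in all and at most 12, crops included, and the job is handed in when it is done.

```bash
mkdir -p pics
cat > h.py <<'E'
import numpy as np, cv2
from cell import bot
def world(c,p):
    T=np.linalg.inv(c["camera_from_world"]); return (T@np.r_[p,1])[:3]
def pix(c,w):
    p=c["camera_from_world"]@np.r_[w,1]; return p[0]/p[2]*c["fx"]+c["cx"],p[1]/p[2]*c["fy"]+c["cy"]
def cloud(c):
    v,u=np.mgrid[:480,:640]; z=c["z_map"]
    P=np.stack([(u-c["cx"])/c["fx"]*z,(v-c["cy"])/c["fy"]*z,z,np.ones_like(z)],-1)
    W=(P@np.linalg.inv(c["camera_from_world"]).T)[...,:3]; W[z==0]=np.nan; return W
E
python3 - <<'E'
from h import *
s=bot.get_state(); print(s)
ims=[]
for n in("scene","top"):
    c=bot.capture(n); cv2.imwrite(f"pics/{n}0.png",c["frame"])
    for q in("roll_mid","spindle_seat","spindle_tip","tray_mid","corner0","corner1","corner2","corner3","spare_mid","spent_core"):
        for r in bot.place_of(c,q)[:3]:
            w=world(c,r["location"]); print(n,q,round(r["score"],2),w.round(4),np.round(pix(c,w)))
E
```

```text
{'time': 0.0, 'joint_positions': array([-1.36614162,  0.4778026 ,  0.02233632,  1.55649391, -0.01150804,
        1.10931545, -0.08309167]), 'dq': array([-3.80209239e-04,  1.15034112e-03, -4.78089197e-04,  4.35344733e-05,
       -3.99204869e-04,  1.81844251e-03,  2.99924964e-03]), 'effort': array([ 1.94736887e-03, -5.96459985e+01,  1.60811808e+00, -2.81196892e+01,
        1.21677914e-02,  9.21989704e-03, -6.13375249e-06]), 'eef_pos': array([0.20751464, 0.64169528, 0.24930602]), 'eef_rot': array([ 1.55726429e-01,  9.87799770e-01, -9.42124335e-04, -8.13169776e-05]), 'wrist_force': array([-0.16531481, -0.09302549, -1.10076898]), 'wrist_torque': array([-0.0227692 , -0.01253073,  0.08048368]), 'gripper_width': 0.9971851769913995}
scene roll_mid 0.65 [ 0.6024 -0.0139  0.0238] [338. 273.]
scene spindle_seat 0.69 [ 0.5332 -0.2434  0.0176] [243. 240.]
scene spindle_tip 0.79 [ 0.5318 -0.2428  0.0791] [240. 216.]
scene tray_mid 0.79 [0.4665 0.2418 0.0618] [474. 237.]
scene tray_mid 0.78 [ 0.33   -0.2002  0.0187] [289. 196.]
scene corner0 0.89 [ 0.2384 -0.2299  0.0422] [288. 170.]
scene corner0 0
[... 1267 characters left out ...]
orner0 0.82 [ 0.2711 -0.1217  0.0369] [331. 357.]
top corner0 0.77 [0.3855 0.2776 0.0818] [172. 310.]
top corner1 0.84 [ 0.2453 -0.2273  0.0394] [372. 368.]
top corner1 0.82 [ 0.2711 -0.1217  0.0369] [331. 357.]
top corner1 0.77 [0.3855 0.2776 0.0818] [172. 310.]
top corner2 0.84 [ 0.2453 -0.2273  0.0394] [372. 368.]
top corner2 0.82 [ 0.2711 -0.1217  0.0369] [331. 357.]
top corner2 0.77 [0.3855 0.2776 0.0818] [172. 310.]
top corner3 0.84 [ 0.2453 -0.2273  0.0394] [372. 368.]
top corner3 0.82 [ 0.2711 -0.1217  0.0369] [331. 357.]
top corner3 0.77 [0.3855 0.2776 0.0818] [172. 310.]
top spent_core 0.62 [0.7049 0.0472 0.0008] [272. 191.]
top spent_core 0.36 [ 0.5551 -0.4832 -0.0046] [464. 251.]
```

View pics/scene0.png

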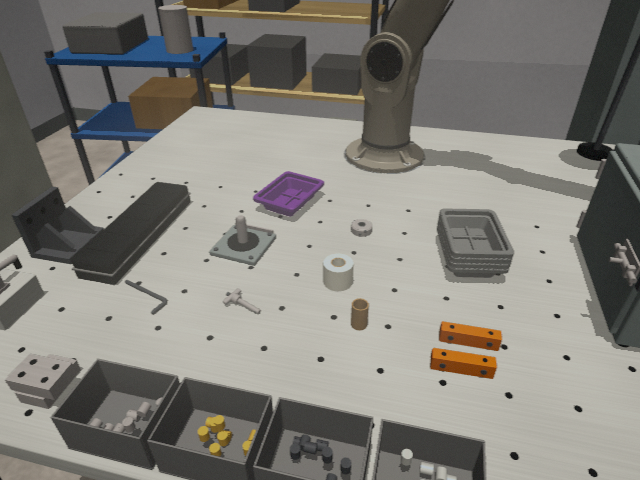

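View pics/top0.png

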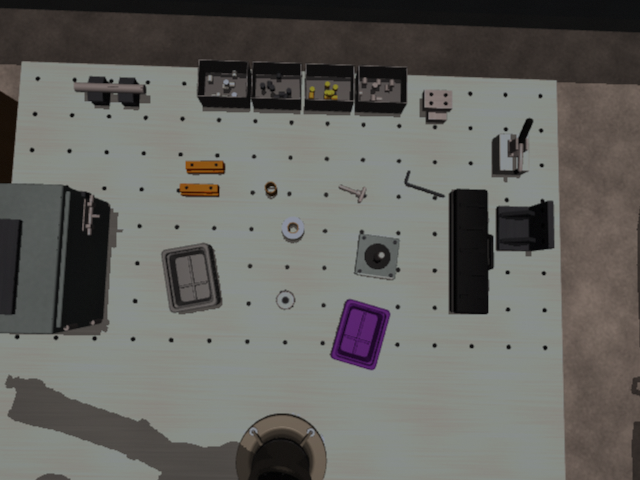

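The scene shows the grey stack at (474,237), the holder with its spindle at (240,235) and the white roll at (338,270). The top view has them at (191,277), (377,256) and (293,228).
- **Tray candidates:** the grey stack at (191,277) and a purple single tray at (359,334). The grey one fits: four nested trays, about 79 mm high.
- **Roll candidates:** the white roll at (293,228), the brown bare core at (272,189) and the low puck at (285,299). The white one fits.

I'll refine with depth and confirm in a crop.

Run:
```python
from h import *
crops=[]
for n in("scene","top"):
    c=bot.capture(n); W=cloud(c); x,y,z=W[...,0],W[...,1],W[...,2]
    def near(cx,cy,r): return np.hypot(x-cx,y-cy)<r
    m=near(.467,.241,.14)&(z>.07)&(z<.095)
    r=cv2.minAreaRect(W[m][:,:2].astype(np.float32)); print(n,"tray",m.sum(),r,np.median(z[m]))
    m=near(.603,-.014,.06)&(z>.042)&(z<.06)
    print("roll",m.sum(),cv2.minEnclosingCircle(W[m][:,:2].astype(np.float32)),np.median(z[m]))
    for a,b in((.008,.02),(.03,.09),(.065,.09)):
        m=near(.533,-.242,.09)&(z>a)&(z<b)
        if m.sum()>3: print("holder",a,m.sum(),cv2.minAreaRect(W[m][:,:2].astype(np.float32)),W[m].mean(0),z[m].max())
    m=(x>.1)&(x<.8)&(y>.36)&(y<.8)&(z>.05); print("cab",np.nanpercentile(W[m],[1,50,99],axis=0).round(3))
    for k in((.603,-.014,.05),(.467,.241,.08)):
        u,v=map(int,pix(c,k)); crops.append(cv2.resize(c["frame"][v-50:v+50,u-50:u+50],(300,300),interpolation=cv2.INTER_CUBIC))
cv2.imwrite("pics/c1.png",np.vstack([np.hstack(crops[:2]),np.hstack(crops[2:])]))
```

```text
scene tray 1266 ((0.4678914546966553, 0.24047067761421204), (0.16315172612667084, 0.1202317401766777), 11.603302955627441) 0.07905051050826506
roll 532 ((0.6022834181785583, -0.013206948526203632), 0.031274646520614624) 0.05099411850657809
holder 0.008 1446 ((0.5352423191070557, -0.24095579981803894), (0.11103446036577225, 0.11400111019611359), 83.43216705322266) [ 0.54403005 -0.23633765  0.01458064] 0.01998494817870866
holder 0.03 228 ((0.5372157096862793, -0.24036599695682526), (0.021519387140870094, 0.020322836935520172), 60.521095275878906) [ 0.54085865 -0.23885884  0.0579932 ] 0.08120268545582066
holder 0.065 88 ((0.5363911986351013, -0.2411154955625534), (0.01868811435997486, 0.02036326192319393), 56.1171760559082) [ 0.53942185 -0.23979244  0.07422632] 0.08120268545582066
cab [[0.351 0.455 0.052]
 [0.509 0.469 0.149]
 [0.66  0.501 0.242]]
top tray 913 ((0.4673287570476532, 0.24281342327594757), (0.16055184602737427, 0.12197498232126236), 11.247394561767578) 0.07715705266053985
roll 340 ((0.6031010746955872, -0.012176786549389362), 0.02981790341436863) 0.04871289956352387
holder 0.008 1435 ((0.5359930396080017, -0.23906728625297546), (0.11002827435731888, 0.10961539298295975), 83.04527282714844) [ 0.53611019 -0.23828307  0.01264285] 0.019975709140120035
holder 0.03 77 ((0.536051869392395, -0.23913493752479553), (0.02079044096171856, 0.02105901576578617), 38.949546813964844) [ 0.53521049 -0.23721312  0.06749508] 0.0805136413859826
holder 0.065 59 ((0.5359078049659729, -0.23949643969535828), (0.018246568739414215, 0.020628608763217926), 3.772477149963379) [ 0.53583408 -0.23872661  0.07425822] 0.0805136413859826
cab [[0.347 0.461 0.057]
 [0.504 0.499 0.238]
 [0.658 0.603 0.253]]
```

View pics/c1.png

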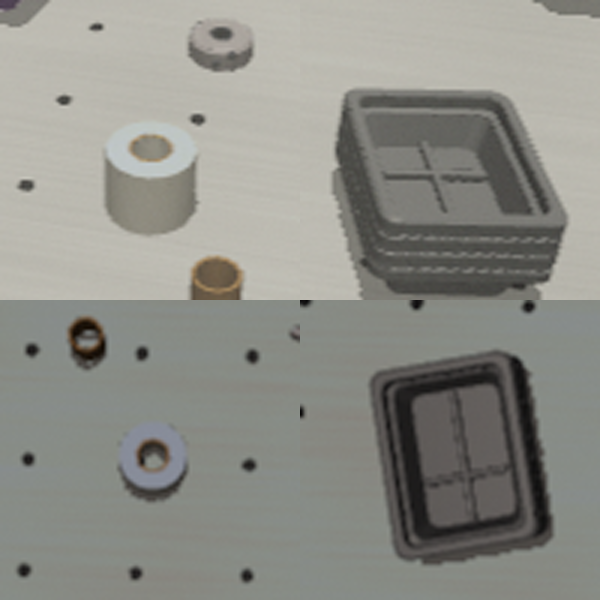

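The crop confirms the white roll with its brown bore (scene crop, about (150,180)) and the grey four-tray stack (about (450,180)). Measured positions:
- Roll at (0.603, -0.013)
- Spindle at (0.536, -0.240)
- Tray at (0.4675, 0.2415), yaw about 11.4°, top at 79 mm

Moving toward the roll, rising first to clear the cabinet.

```bash
python3 -m jog '[{"dp":[0,-3,5],"turn":[0,0,0],"jaw":8.5},{"dp":[2,-4,4],"turn":[0,0,0],"jaw":8.5},{"dp":[3.4,-5,0],"turn":[0,0,0],"jaw":8.5},{"dp":[3.4,-5,0],"turn":[0,0,0],"jaw":8.5},{"dp":[3.4,-5,0],"turn":[0,0,0],"jaw":8.5},{"dp":[3.4,-5,0],"turn":[0,0,0],"jaw":8.5},{"dp":[3.4,-5,0],"turn":[0,0,0],"jaw":8.5},{"dp":[3.4,-5,0],"turn":[0,0,0],"jaw":8.5},{"dp":[3.4,-5,0],"turn":[0,0,0],"jaw":8.5},{"dp":[3.4,-5,0],"turn":[0,0,0],"jaw":8.5},{"dp":[3.4,-5,0],"turn":[0,0,0],"jaw":8.5},{"dp":[3.4,-5,0],"turn":[0,0,0],"jaw":8.5}]'
```

```text
time: 2.7
eef_pos: [0.5686, 0.0707, 0.3407]
eef_rot: [0.156, 0.988, 0.0, 0.0]
wrist_force: [0.0, 0.5, -0.2]
gripper_width: 0.995
```

```bash
python3 -m jog '[{"dp":[1.7,-4.2,-4],"turn":[0,0,0],"jaw":8.5},{"dp":[1.7,-4.1,-4],"turn":[0,0,0],"jaw":8.5},{"dp":[0,0,-5],"turn":[0,0,0],"jaw":8.5},{"dp":[0,0,0],"turn":[0,0,0],"jaw":8.5}]'
python3 - <<'E'
from h import *
c=bot.capture("wrist"); W=cloud(c); x,y,z=W[...,0],W[...,1],W[...,2]
print(bot.get_state()["eef_pos"])
m=(np.hypot(x-.603,y+.013)<.06)&(z>.042)&(z<.06)
print(m.sum(),cv2.minEnclosingCircle(W[m][:,:2].astype(np.float32)),W[m].mean(0))
for r in bot.place_of(c,"roll_mid")[:2]: print(r["score"],world(c,r["location"]))
cv2.imwrite("pics/w1.png",c["frame"])
E
```

```text
time: 3.2
eef_pos: [0.5991, -0.0109, 0.207]
eef_rot: [0.156, 0.988, -0.001, -0.004]
wrist_force: [0.4, 1.0, 0.2]
gripper_width: 0.993
[ 0.60093686 -0.01035084  0.2097147 ]
3010 ((0.599549412727356, -0.014201194979250431), 0.030109446495771408) [ 0.59839587 -0.01394069  0.04905879]
0.7 [ 0.59849114 -0.01221465  0.0235872 ]
```

View pics/w1.png

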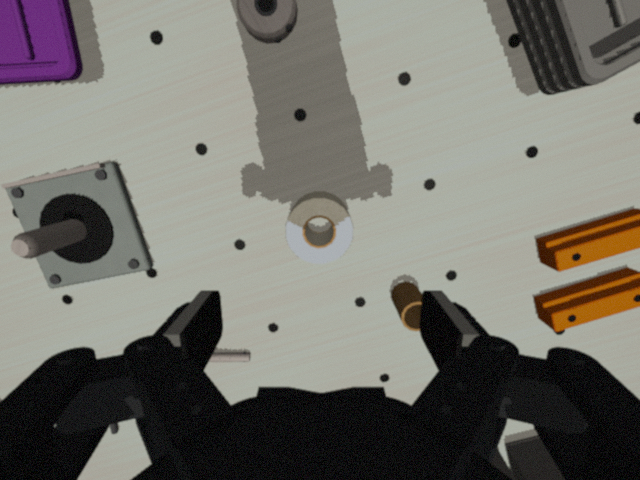

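The wrist view shows the white roll at (319,230) between the open fingers, with the spindle at left (75,230) and the core at (410,305) off to the side. Descending.

```bash
python3 -m jog '[{"dp":[0,0,-5],"turn":[0,0,0],"jaw":8.5},{"dp":[0,0,-5],"turn":[0,0,0],"jaw":8.5},{"dp":[0,0,-4],"turn":[0,0,0],"jaw":8.5},{"dp":[0,0,-2.5],"turn":[0,0,0],"jaw":8.5},{"dp":[0,0,-1.4],"turn":[0,0,0],"jaw":8.5},{"dp":[0,0,0],"turn":[0,0,0],"jaw":8.5}]'
python3 - <<'E'
from h import *
print(bot.get_state()["eef_pos"])
for n in ("scene","wrist"):
    c=bot.capture(n); W=cloud(c); x,y,z=W[...,0],W[...,1],W[...,2]
    m=(np.hypot(x-.601,y+.0135)<.034)&(z>.046)&(z<.054)
    print(n,m.sum(),cv2.minAreaRect(W[m][:,:2].astype(np.float32)) if m.sum()>4 else 0)
E
```

```text
time: 4.05
eef_pos: [0.6026, -0.0101, 0.0322]
eef_rot: [0.155, 0.988, 0.0, 0.001]
wrist_force: [0.8, 0.0, -0.4]
gripper_width: 0.996
[ 0.60262788 -0.01008574  0.0322363 ]
scene 450 ((0.6020694375038147, -0.014120496809482574), (0.06083110719919205, 0.05683867260813713), 10.840229034423828)
wrist 14806 ((0.5966082215309143, -0.012934595346450806), (0.059346526861190796, 0.05326123535633087), 69.60462951660156)
```

```bash
python3 -m jog '[{"dp":[-0.1,-0.3,0],"turn":[0,0,0],"jaw":7},{"dp":[0,0,0],"turn":[0,0,0],"jaw":4.5},{"dp":[0,0,0],"turn":[0,0,0],"jaw":4.5},{"dp":[0,0,0],"turn":[0,0,0],"jaw":4.5},{"dp":[0,0,0],"turn":[0,0,0],"jaw":4.5},{"dp":[0,0,0],"turn":[0,0,0],"jaw":4.5}]'
```

```text
time: 4.9
eef_pos: [0.6014, -0.0144, 0.0329]
eef_rot: [0.156, 0.988, 0.0, 0.001]
wrist_force: [-2.2, -0.4, 8.9]
gripper_width: 0.688
```

```bash
python3 -m jog '[{"dp":[0,0,4],"turn":[0,0,0],"jaw":4.5},{"dp":[0,0,5],"turn":[0,0,0],"jaw":4.5},{"dp":[-1.3,-4.5,1.5],"turn":[0,0,0],"jaw":4.5},{"dp":[-1.3,-4.5,0],"turn":[0,0,0],"jaw":4.5},{"dp":[-1.3,-4.5,0],"turn":[0,0,0],"jaw":4.5},{"dp":[-1.3,-4.5,0],"turn":[0,0,0],"jaw":4.5},{"dp":[-1.3,-4.5,0],"turn":[0,0,0],"jaw":4.5},{"dp":[0,0,0],"turn":[0,0,0],"jaw":4.5},{"dp":[0,0,0],"turn":[0,0,0],"jaw":4.5}]'
cat > m.py <<'E'
from h import *
from scipy.optimize import least_squares
import sys
tz=float(sys.argv[1])   # expected roll top z
s=bot.get_state(); e=s["eef_pos"]; print("eef",e,s["wrist_force"],s["gripper_width"])
for n in ("scene","top","wrist"):
    c=bot.capture(n); W=cloud(c); x,y,z=W[...,0],W[...,1],W[...,2]
    m=(np.hypot(x-e[0],y-e[1])<.045)&(abs(z-tz)<.006)
    cv2.imwrite(f"pics/m_{n}_{int(s['time']*100)}.png",c["frame"])
    if m.sum()>30: print(n,"roll top",m.sum(),cv2.minAreaRect(W[m][:,:2].astype(np.float32)),np.median(z[m]))
    for q in ("roll_mid","spindle_tip","spindle_seat"):
        for r in bot.place_of(c,q)[:1]: print(n,q,round(r["score"],2),world(c,r["location"]).round(4))
E
python3 m.py .155
```

```text
time: 6.02
eef_pos: [0.5357, -0.2384, 0.1365]
eef_rot: [0.156, 0.988, 0.0, 0.0]
wrist_force: [-0.1, 0.4, -1.3]
gripper_width: 0.688
eef [ 0.5357191  -0.23842173  0.13645762] [-0.06897436  0.38784797 -1.30852012] 0.6884007019426952
scene roll top 381 ((0.5392592549324036, -0.23673224449157715), (0.07407025992870331, 0.058378297835588455), 38.411781311035156) 0.15473954939295959
scene roll_mid 0.88 [ 0.5375 -0.2406  0.13  ]
scene spindle_tip 0.96 [ 0.5319 -0.2448  0.0795]
scene spindle_seat 0.72 [ 0.5341 -0.2438  0.0185]
top roll_mid 0.62 [ 0.5381 -0.236   0.1237]
top spindle_tip 0.82 [ 0.5329 -0.2412  0.0768]
top spindle_seat 0.74 [ 0.5381 -0.2444  0.0162]
wrist roll top 16528 ((0.5305232405662537, -0.2358063906431198), (0.0638962984085083, 0.06681285798549652), 24.140714645385742) 0.15260598992680663
wrist roll_mid 0.78 [ 0.5327 -0.2359  0.12  ]
wrist spindle_seat 0.66 [ 0.5329 -0.2402  0.0156]
```

```bash
ls pics
python3 - <<'E'
import cv2,numpy as np
a=cv2.imread("pics/m_scene_602.png")[160:280,180:300]; b=cv2.imread("pics/m_wrist_602.png")
a=cv2.resize(a,(400,400),interpolation=cv2.INTER_CUBIC); b=cv2.resize(b[40:360,160:480],(400,400))
cv2.imwrite("pics/v2.png",np.hstack([a,b]))
E
```

```text
c1.png
m_scene_602.png
m_top_602.png
m_wrist_602.png
scene0.png
top0.png
w1.png
```

View pics/v2.png

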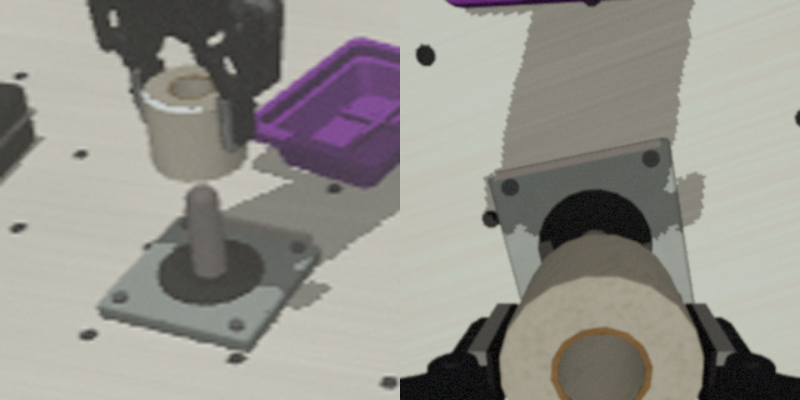

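The left crop (scene) shows the roll held upright above the spindle tip, with the tip at (203,190) nearly under the roll. The right crop (wrist) shows the bore at (601,368) and the disc arc centred near column 596, so the spindle is slightly left, toward -y. Next, fitting both in the same camera.

```bash
cat > fit.py <<'E'
from h import *
from scipy.optimize import least_squares
def circ(P,r,x0):
    f=least_squares(lambda p:np.hypot(P[:,0]-p[0],P[:,1]-p[1])-r,x0,loss="soft_l1",f_scale=.0008); return f.x,np.median(abs(f.fun))
def onplane(c,uv,h):
    T=np.linalg.inv(c["camera_from_world"]); uv=np.asarray(uv,float)
    d=np.c_[(uv[:,0]-c["cx"])/c["fx"],(uv[:,1]-c["cy"])/c["fy"],np.ones(len(uv))]@T[:3,:3].T; o=T[:3,3]
    return (o+d*((h-o[2])/d[:,2])[:,None])[:,:2]
E
python3 - <<'E'
from fit import *
s=bot.get_state(); e=s["eef_pos"]; print(e)
c=bot.capture("wrist"); W=cloud(c); x,y,z=W[...,0],W[...,1],W[...,2]
near=np.hypot(x-e[0],y-e[1])<.05
top=near&(abs(z-.1525)<.005); ht=np.median(z[top]); print("top z",ht)
# bore: hole in the ring
cs,hi=cv2.findContours(top.astype(np.uint8),cv2.RETR_CCOMP,cv2.CHAIN_APPROX_NONE)
hol=[k for k,h in zip(cs,hi[0]) if h[3]>=0]; k=max(hol,key=len)[:,0]; P=onplane(c,k,ht)
print("bore",len(P),circ(P,.0128,P.mean(0)))
print("bore free r",least_squares(lambda p:np.hypot(P[:,0]-p[0],P[:,1]-p[1])-p[2],[*P.mean(0),.013],loss="soft_l1",f_scale=.0008).x)
k=max(cs,key=len)[:,0]; P=onplane(c,k,ht); print("outer",circ(P,.03,P.mean(0)))
# disc
g=c["frame"].max(2); m=(abs(z-.014)<.006)&(np.hypot(x-.535,y+.24)<.045)&(g<60)
P=onplane(c,np.argwhere(m)[:,::-1],.016); print("disc px",len(P),P.min(0),P.max(0))
cs,_=cv2.findContours(m.astype(np.uint8),cv2.RETR_EXTERNAL,cv2.CHAIN_APPROX_NONE); k=max(cs,key=len)[:,0]; P=onplane(c,k,.016)
P=P[P[:,0]<.535-.004]; print("disc",len(P),circ(P,.035,[.535,-.24]))
# scene/top original pictures of base and roll in image
for n in("scene","top"):
    c=bot.capture(n); W=cloud(c); z=W[...,2]; g=c["frame"].max(2)
    m=(np.hypot(W[...,0]-.535,W[...,1]+.24)<.042)&(abs(z-.016)<.006)&(g<75)
    cs,_=cv2.findContours(m.astype(np.uint8),cv2.RETR_EXTERNAL,cv2.CHAIN_APPROX_NONE)
    if cs:
        P=onplane(c,max(cs,key=len)[:,0],.016); print(n,"disc",len(P),circ(P,.035,[.535,-.24]))
E
```

```text
[ 0.53572389 -0.23865833  0.13630234]
top z 0.1525646925107309
bore 188 (array([ 0.53197092, -0.23808227]), np.float64(0.0011069101877821752))
bore free r [ 0.53254146 -0.23821543  0.01152546]
outer (array([ 0.53234182, -0.23816825]), np.float64(0.0012240816193794767))
disc px 2735 [ 0.49822322 -0.2743145 ] [ 0.5405156  -0.20724215]
disc 182 (array([ 0.53451564, -0.24106693]), np.float64(0.0012740235043420603))
scene disc 90 (array([ 0.53433742, -0.24289673]), np.float64(0.002080314036777161))
top disc 62 (array([ 0.53375581, -0.23956536]), np.float64(0.004221605357395526))
```

```bash
python3 -m jog '[{"dp":[0,-0.33,-1],"turn":[0,0,0],"jaw":4.5},{"dp":[0,0,-1],"turn":[0,0,0],"jaw":4.5},{"dp":[0,0,-0.4],"turn":[0,0,0],"jaw":4.5},{"dp":[0,0,-0.4],"turn":[0,0,0],"jaw":4.5},{"dp":[0,0,-0.4],"turn":[0,0,0],"jaw":4.5},{"dp":[0,0,-0.3],"turn":[0,0,0],"jaw":4.5},{"dp":[0,0,0],"turn":[0,0,0],"jaw":4.5}]'
```

```text
time: 7.65
eef_pos: [0.5357, -0.242, 0.1012]
eef_rot: [0.156, 0.988, 0.0, -0.0]
wrist_force: [-0.1, 0.8, -0.9]
gripper_width: 0.687
```

```bash
python3 -m jog '[{"dp":[0,0,-0.6],"turn":[0,0,0],"jaw":4.5},{"dp":[0,0,-0.6],"turn":[0,0,0],"jaw":4.5},{"dp":[0,0,-0.6],"turn":[0,0,0],"jaw":4.5},{"dp":[0,0,-0.6],"turn":[0,0,0],"jaw":4.5},{"dp":[0,0,0],"turn":[0,0,0],"jaw":4.5}]'
```

```text
time: 8.28
eef_pos: [0.5353, -0.2419, 0.0766]
eef_rot: [0.156, 0.988, 0.0, -0.001]
wrist_force: [0.0, 0.5, -0.8]
gripper_width: 0.691
```

```bash
python3 -m jog '[{"dp":[0,0,-0.6],"turn":[0,0,0],"jaw":4.5},{"dp":[0,0,-0.6],"turn":[0,0,0],"jaw":4.5},{"dp":[0,0,-0.6],"turn":[0,0,0],"jaw":4.5},{"dp":[0,0,-0.5],"turn":[0,0,0],"jaw":4.5},{"dp":[0,0,-0.3],"turn":[0,0,0],"jaw":4.5},{"dp":[0,0,-0.1],"turn":[0,0,0],"jaw":4.5},{"dp":[0,0,0],"turn":[0,0,0],"jaw":4.5}]'
```

```text
time: 9.15
eef_pos: [0.5358, -0.2421, 0.0504]
eef_rot: [0.156, 0.988, -0.0, 0.0]
wrist_force: [0.0, -1.0, -0.7]
gripper_width: 0.692
```

```bash
python3 -m jog '[{"dp":[0,0,-0.15],"turn":[0,0,0],"jaw":4.5},{"dp":[0,0,-0.1],"turn":[0,0,0],"jaw":4.5},{"dp":[0,0,0],"turn":[0,0,0],"jaw":4.5}]'
```

```text
time: 9.52
eef_pos: [0.5359, -0.2421, 0.0489]
eef_rot: [0.156, 0.988, 0.0, 0.0]
wrist_force: [-3.7, 1.2, 11.0]
gripper_width: 0.687
```

It has seated, with 11 N of contact. Releasing and retreating straight up.

```bash
python3 -m jog '[{"dp":[0,0,0],"turn":[0,0,0],"jaw":8},{"dp":[0,0,0],"turn":[0,0,0],"jaw":8},{"dp":[0,0,0],"turn":[0,0,0],"jaw":8},{"dp":[0,0,1],"turn":[0,0,0],"jaw":8},{"dp":[0,0,3],"turn":[0,0,0],"jaw":8},{"dp":[0,0,5],"turn":[0,0,0],"jaw":8},{"dp":[0,0,5],"turn":[0,0,0],"jaw":8},{"dp":[0,0,4],"turn":[0,0,0],"jaw":8},{"dp":[0,4,2],"turn":[0,0,0],"jaw":8},{"dp":[0,0,0],"turn":[0,0,0],"jaw":8}]';python3 - <<'E'
from fit import *
for n in("scene","wrist"):
    c=bot.capture(n); W=cloud(c); x,y,z=W[...,0],W[...,1],W[...,2]
    m=(np.hypot(x-.535,y+.241)<.035)&(z>.05); print(n,m.sum(),np.percentile(z[m],[10,50,90,99]) if m.any() else 0)
    u,v=map(int,pix(c,(.535,-.241,.05))); v0,u0=max(v-70,0),max(u-70,0)
    cv2.imwrite(f"pics/s_{n}.png",cv2.resize(c["frame"][v0:v0+140,u0:u0+140],(400,400)))
cv2.imwrite("pics/seat.png",np.hstack([cv2.imread(f"pics/s_{n}.png") for n in("scene","wrist")]))
E
```

```text
time: 10.78
eef_pos: [0.5372, -0.1992, 0.2501]
eef_rot: [0.154, 0.988, 0.001, 0.002]
wrist_force: [0.3, 0.6, 0.7]
gripper_width: 0.937
scene 1798 [0.06547444 0.3004143  0.38295945 0.48653074]
wrist 27414 [0.07275506 0.30167327 0.32053241 0.32678832]
```

View pics/seat.png

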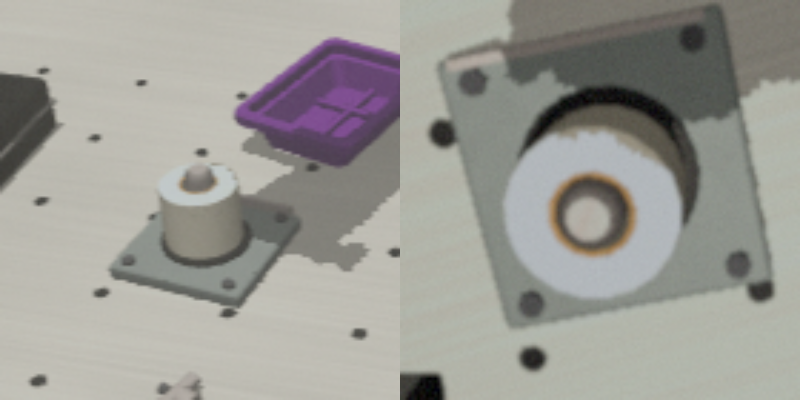

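The left crop shows the roll fully down on the disc with the spindle tip sticking out at (200,178). The right crop shows the bore around the spindle at (590,215). The roll top is at about 66 mm. Now to the stack, turning the jaws across the +x rim.

```bash
python3 -m jog '[{"dp":[0,5,0],"turn":[0,0,-0.132],"jaw":5},{"dp":[0.1,5.4,0],"turn":[0,0,-0.132],"jaw":5},{"dp":[0.1,5.4,0],"turn":[0,0,-0.132],"jaw":5},{"dp":[0.1,5.4,0],"turn":[0,0,-0.132],"jaw":5},{"dp":[0.1,5.4,0],"turn":[0,0,-0.132],"jaw":5},{"dp":[0.1,5.4,0],"turn":[0,0,-0.132],"jaw":5},{"dp":[0.1,5.4,-3],"turn":[0,0,-0.132],"jaw":5},{"dp":[0.1,5.4,-3],"turn":[0,0,-0.132],"jaw":5},{"dp":[0,0,0],"turn":[0,0,0],"jaw":5},{"dp":[0,0,0],"turn":[0,0,0],"jaw":5}]'
cat > tray.py <<'E'
from fit import *
from scipy.spatial.transform import Rotation as R
s=bot.get_state(); e=s["eef_pos"]; M=R.from_quat(s["eef_rot"]).as_matrix()
print("eef",e,"jaw deg",np.degrees(np.arctan2(M[1,1],M[0,1])),"zax",M[:,2].round(3))
for n in("scene","top","wrist"):
    c=bot.capture(n); W=cloud(c); x,y,z=W[...,0],W[...,1],W[...,2]
    m=(np.hypot(x-.467,y-.241)<.105)&(abs(z-.079)<.005)
    cv2.imwrite(f"pics/t_{n}_{int(s['time']*100)}.png",c["frame"])
    if m.sum()>50: print(n,m.sum(),cv2.minAreaRect(W[m][:,:2].astype(np.float32)),np.median(z[m]))
E
python3 tray.py
```

```text
time: 12.12
eef_pos: [0.543, 0.2242, 0.1872]
eef_rot: [0.632, 0.775, -0.001, 0.0]
wrist_force: [0.2, -0.7, 1.0]
gripper_width: 0.585
eef [0.54300048 0.22420172 0.18723261] jaw deg 11.53114371526489 zax [-0.001 -0.002 -1.   ]
scene 960 ((0.4677693843841553, 0.24028432369232178), (0.16056519746780396, 0.1213110163807869), 12.099156379699707) 0.07973870326523647
top 647 ((0.46740013360977173, 0.242337167263031), (0.15974527597427368, 0.12099894881248474), 11.5399751663208) 0.07777159764439023
wrist 10886 ((0.4636864960193634, 0.24076154828071594), (0.16064251959323883, 0.12070883065462112), 11.320152282714844) 0.07792584878638244
```

```bash
python3 -m jog '[{"dp":[0.15,0.55,-3],"turn":[0,0,0],"jaw":5},{"dp":[0,0,-3],"turn":[0,0,0],"jaw":5},{"dp":[0,0,-2],"turn":[0,0,0],"jaw":4},{"dp":[0,0,-1.3],"turn":[0,0,0],"jaw":3.5},{"dp":[0,0,-0.5],"turn":[0,0,0],"jaw":3},{"dp":[0,0,0],"turn":[0,0,0],"jaw":2.5},{"dp":[0,0,0],"turn":[0,0,0],"jaw":2.5}]'
python3 - <<'E'
from h import *
c=bot.capture("wrist"); cv2.imwrite("pics/w3.png",c["frame"]); s=bot.get_state(); print(s["eef_pos"])
c=bot.capture("scene"); u,v=map(int,pix(c,(.54,.23,.08))); cv2.imwrite("pics/s3.png",c["frame"][v-60:v+60,u-80:u+80])
E
python3 -c "
import cv2,numpy as np
a=cv2.resize(cv2.imread('pics/w3.png'),(400,300));b=cv2.resize(cv2.imread('pics/s3.png'),(400,300),interpolation=2);cv2.imwrite('pics/v3.png',np.hstack([a,b]))"
```

```text
time: 13.15
eef_pos: [0.5448, 0.2317, 0.0906]
eef_rot: [0.632, 0.775, 0.001, 0.0]
wrist_force: [-0.2, -0.9, -0.0]
gripper_width: 0.29
[0.54468218 0.23170195 0.09053311]
```

View pics/v3.png

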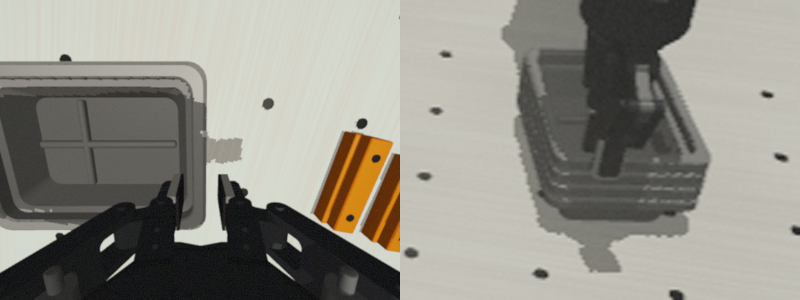

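The wrist view (left) shows the fingers straddling the +x rim, with tips at (180,200) and (222,200) and the rim at about 198. Closing.

```bash
python3 -m jog '[{"dp":[-0.1,0,-0.15],"turn":[0,0,0],"jaw":1.8},{"dp":[0,0,0],"turn":[0,0,0],"jaw":1.2},{"dp":[0,0,0],"turn":[0,0,0],"jaw":0.4},{"dp":[0,0,0],"turn":[0,0,0],"jaw":0.4},{"dp":[0,0,0],"turn":[0,0,0],"jaw":0.4},{"dp":[0,0,0],"turn":[0,0,0],"jaw":0.4}]'; python3 tray.py
```

```text
time: 14.0
eef_pos: [0.5434, 0.2316, 0.0885]
eef_rot: [0.632, 0.775, 0.0, 0.0]
wrist_force: [0.4, -0.4, 2.5]
gripper_width: 0.092
eef [0.54342231 0.23156363 0.08848967] jaw deg 11.571489519902997 zax [ 0.  0. -1.]
scene 869 ((0.47202926874160767, 0.24190646409988403), (0.1714111566543579, 0.12132355570793152), 11.467924118041992) 0.07973090410868588
top 561 ((0.4697653353214264, 0.24259117245674133), (0.16605904698371887, 0.12018071860074997), 10.580345153808594) 0.07768445954551662
wrist 18554 ((0.47236108779907227, 0.2426825910806656), (0.16803933680057526, 0.12091536074876785), 11.32150650024414) 0.07796270366835693
```

```bash
python3 -m jog '[{"dp":[-0.04,0.02,0.27],"turn":[-0.0067,-0.0145,0],"jaw":0.4},{"dp":[-0.04,0.02,0.27],"turn":[-0.0067,-0.0145,0],"jaw":0.4},{"dp":[-0.04,0.02,0.27],"turn":[-0.0067,-0.0145,0],"jaw":0.4},{"dp":[0,0,0],"turn":[0,0,0],"jaw":0.4}]'
cat > peel.py <<'E'
from fit import *
s=bot.get_state(); e=s["eef_pos"]; print(s["time"],"eef",e.round(4),s["wrist_force"].round(1),s["wrist_torque"].round(2),s["gripper_width"].round(3))
a=np.radians(11.4); Rz=np.array([[np.cos(a),-np.sin(a)],[np.sin(a),np.cos(a)]])
for n in("scene","wrist"):
    c=bot.capture(n); W=cloud(c); L=(W[...,:2]-[.467,.241])@Rz; z=W[...,2]
    cv2.imwrite(f"pics/p_{n}_{int(s['time']*100)}.png",c["frame"])
    for nm,sx,sy in(("c0",1,1),("c1",-1,1),("c2",-1,-1),("c3",1,-1)):
        m=(abs(L[...,0]-sx*.074)<.008)&(abs(L[...,1]-sy*.054)<.008)&(z>.04)&(z<.125)
        if m.sum()>5: print(n,nm,m.sum(),np.percentile(z[m],[10,50,90]).round(4))
E
python3 peel.py
```

```text
time: 14.65
eef_pos: [0.5418, 0.2323, 0.0968]
eef_rot: [0.632, 0.775, 0.006, 0.023]
wrist_force: [1.5, -0.9, -0.8]
gripper_width: 0.097Traceback (most recent call last):
  File "peel.py", line 2, in <module>
    s=bot.get_state(); e=s["eef_pos"]; print(s["time"],"eef",e.round(4),s["wrist_force"].round(1),s["wrist_torque"].round(2),s["gripper_width"].round(3))
                                                                                                                             ^^^^^^^^^^^^^^^^^^^^^^^^
AttributeError: 'float' object has no attribute 'round'
```

```bash
sed -i 's/s\["gripper_width"\].round(3)/s["gripper_width"]/' peel.py; python3 peel.py
```

```text
14.65 eef [0.5418 0.2323 0.0968] [ 1.5 -0.9 -0.8] [-0.07 -0.36 -0.02] 0.09665484060130819
scene c0 122 [0.0471 0.0665 0.0866]
scene c2 29 [0.0608 0.0812 0.0831]
scene c3 179 [0.0458 0.0651 0.0884]
wrist c0 869 [0.0828 0.0844 0.0854]
wrist c2 702 [0.0708 0.0798 0.0808]
wrist c3 292 [0.0853 0.0867 0.0874]
```

```bash
python3 -m jog '[{"dp":[-0.05,0.02,0.26],"turn":[-0.0067,-0.0145,0],"jaw":0.4},{"dp":[-0.05,0.02,0.26],"turn":[-0.0067,-0.0145,0],"jaw":0.4},{"dp":[-0.05,0.02,0.26],"turn":[-0.0067,-0.0145,0],"jaw":0.4},{"dp":[0,0,0],"turn":[0,0,0],"jaw":0.4}]'; python3 peel.py; python3 -c "
import cv2,numpy as np,glob
w=sorted(glob.glob('pics/p_wrist*'))[-1];s=sorted(glob.glob('pics/p_scene*'))[-1]
a=cv2.resize(cv2.imread(w),(400,300));b=cv2.resize(cv2.imread(s)[190:290,415:548],(400,300),interpolation=2);cv2.imwrite('pics/v4.png',np.hstack([a,b]))"
```

```text
time: 15.25
eef_pos: [0.5401, 0.2328, 0.1044]
eef_rot: [0.631, 0.774, 0.012, 0.047]
wrist_force: [0.7, -0.8, -0.7]
gripper_width: 0.09
15.25 eef [0.5401 0.2328 0.1044] [ 0.7 -0.8 -0.7] [-0.18 -0.03  0.1 ] 0.0901595802922357
scene c0 117 [0.0479 0.0664 0.0912]
scene c2 27 [0.0655 0.0852 0.0872]
scene c3 172 [0.046  0.0658 0.0965]
wrist c0 715 [0.0876 0.0892 0.0904]
wrist c2 834 [0.074  0.0836 0.0851]
wrist c3 239 [0.0938 0.0951 0.0961]
```

View pics/v4.png

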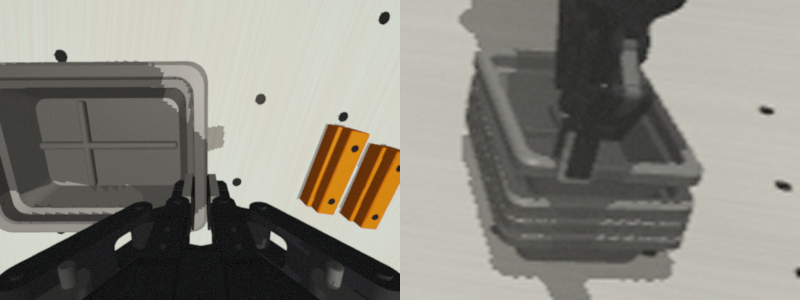

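The scene crop at right shows only the top tray tilted up at the front right corner (690,170), with the second tray and those below still nested. Three corners have let go (c3 +17, c0 +11, c2 +6 mm). Lifting the rest off, then levelling.

```bash
python3 -m jog '[{"dp":[0,0,0.3],"turn":[0,0,0],"jaw":0.4},{"dp":[0,0,0.3],"turn":[0,0,0],"jaw":0.4},{"dp":[0,0,0.4],"turn":[0,0,0],"jaw":0.4},{"dp":[0,0,0.6],"turn":[0,0,0],"jaw":0.4},{"dp":[0,0,1],"turn":[0,0,0],"jaw":0.4},{"dp":[0,0,2],"turn":[0,0,0],"jaw":0.4},{"dp":[0,0,3],"turn":[0,0,0],"jaw":0.4},{"dp":[0,0,4],"turn":[0.0134,0.029,0],"jaw":0.4},{"dp":[0,0,3],"turn":[0.0134,0.029,0],"jaw":0.4},{"dp":[0,0,2],"turn":[0.0134,0.029,0],"jaw":0.4},{"dp":[0,0,0],"turn":[0,0,0],"jaw":0.4}]'
cat > lev.py <<'E'
from fit import *
s=bot.get_state(); e=s["eef_pos"]; print(s["time"],e.round(4),s["eef_rot"].round(3),s["wrist_force"].round(1),s["wrist_torque"].round(2),s["gripper_width"])
for n in("scene","top","wrist"):
    c=bot.capture(n); cv2.imwrite(f"pics/l_{n}_{int(s['time']*100)}.png",c["frame"])
    W=cloud(c); z=W[...,2]
    r=bot.outline_of(c,"tray_mid"); pl=bot.place_of(c,"tray_mid")
    print(n,[(round(p["score"],2),world(c,p["location"]).round(4)) for p in pl[:3]])
    for o in r[:3]:
        m=o["pixels"]&(z>.12)&(abs(z-e[2])<.05)
        if m.sum()<150: continue
        P=W[m]; zr=e[2]-.0095
        P=P[abs(P[:,2]-zr)<.014]
        if len(P)<60: continue
        # plane of the rim top: iterate keeping upper points
        A=np.c_[P[:,:2]-P[:,:2].mean(0),np.ones(len(P))]; k=np.ones(len(P),bool)
        for _ in range(8):
            q=np.linalg.lstsq(A[k],P[k,2],rcond=None)[0]; res=P[:,2]-A@q; k=(res>-.002)&(res<.006)
        print(n,"slope deg x,y",np.degrees(np.arctan(q[:2])).round(2),"z",q[2].round(4),k.sum(),cv2.minAreaRect(P[k][:,:2].astype(np.float32)))
    m=(np.hypot(W[...,0]-.467,W[...,1]-.241)<.105)&(z>.055)&(z<.09)
    if m.sum()>50: print(n,"stack",m.sum(),cv2.minAreaRect(W[m][:,:2].astype(np.float32)),np.percentile(z[m],[50,95]).round(4))
E
python3 lev.py
```

```text
time: 16.73
eef_pos: [0.5419, 0.2324, 0.2722]
eef_rot: [0.633, 0.774, 0.002, 0.001]
wrist_force: [-0.1, -1.1, -0.8]
gripper_width: 0.092
16.725 [0.5419 0.2324 0.2722] [0.633 0.774 0.002 0.001] [-0.1 -1.1 -0.8] [-0.06 -0.1   0.03] 0.09183627639164328
scene [(0.96, array([0.4628, 0.2423, 0.2467])), (0.88, array([ 0.3303, -0.2034,  0.0155]))]
scene slope deg x,y [0.67 0.16] z 0.2631 564 ((0.4663121700286865, 0.2400326430797577), (0.15949496626853943, 0.11792076379060745), 11.933592796325684)
scene stack 1417 ((0.4676702618598938, 0.2409020960330963), (0.16307614743709564, 0.12124840915203094), 11.690472602844238) [0.0656 0.0687]
top [(0.86, array([0.4639, 0.244 , 0.2367]))]
top slope deg x,y [0.66 0.08] z 0.2584 511 ((0.4632731080055237, 0.2401599884033203), (0.15872535109519958, 0.11468768864870071), 11.667960166931152)
top stack 421 ((0.47515809535980225, 0.20518040657043457), (0.15997600555419922, 0.04687616974115372), 10.992843627929688) [0.0642 0.0683]
wrist []
wrist slope deg x,y [ 0.46 -0.14] z 0.2581 16712 ((0.4626578092575073, 0.2428354024887085), (0.15487076342105865, 0.11939187347888947), 11.690895080566406)
```

Only the top tray came: it is nearly level (0.6°) and the stack top is now at 66 mm, unmoved. Carrying it over the roll.

```bash
python3 -m jog '[{"dp":[0.5,-2.5,0],"turn":[0,0.01,0],"jaw":0.4},{"dp":[0.7,-4.5,0],"turn":[0,0,0],"jaw":0.4},{"dp":[0.7,-5,0],"turn":[0,0,0],"jaw":0.4},{"dp":[0.7,-5,0],"turn":[0,0,0],"jaw":0.4},{"dp":[0.7,-5,0],"turn":[0,0,0],"jaw":0.4},{"dp":[0.7,-5,0],"turn":[0,0,0],"jaw":0.4},{"dp":[0.7,-5,-0.5],"turn":[0,0,0],"jaw":0.4},{"dp":[0.7,-5,-0.5],"turn":[0,0,0],"jaw":0.4},{"dp":[0.7,-5,-1],"turn":[0,0,0],"jaw":0.4},{"dp":[0.6,-4,-1],"turn":[0,0,0],"jaw":0.4},{"dp":[0.4,-2,-1],"turn":[0,0,0],"jaw":0.4},{"dp":[0,0,0],"turn":[0,0,0],"jaw":0.4}]'; python3 -m jog '[{"dp":[0,0,0],"turn":[0,0,0],"jaw":0.4},{"dp":[0,0,0],"turn":[0,0,0],"jaw":0.4}]'; python3 lev.py; cp $(ls -t pics/l_scene*|head -1) pics/final.png
```

```text
time: 18.68
eef_pos: [0.6106, -0.2492, 0.2291]
eef_rot: [0.633, 0.774, -0.004, -0.004]
wrist_force: [0.3, -0.2, -1.4]
gripper_width: 0.096
time: 18.92
eef_pos: [0.612, -0.2458, 0.2306]
eef_rot: [0.631, 0.775, -0.003, -0.004]
wrist_force: [-0.3, -0.5, -0.5]
gripper_width: 0.094
18.925 [ 0.612  -0.2458  0.2306] [ 0.631  0.775 -0.003 -0.004] [-0.3 -0.5 -0.5] [-0.02 -0.05 -0.02] 0.0935948827118072
scene [(0.7, array([ 0.3317, -0.2038,  0.019 ])), (0.65, array([ 0.4478, -0.1967,  0.2156])), (0.62, array([ 0.5331, -0.2366,  0.2066]))]
scene slope deg x,y [0.03 0.18] z 0.222 483 ((0.5359498858451843, -0.23590803146362305), (0.16004642844200134, 0.119659923017025), 12.237954139709473)
scene stack 1415 ((0.4672536253929138, 0.2409534752368927), (0.1644601821899414, 0.12117791175842285), 11.887043952941895) [0.0655 0.0687]
top [(0.37, array([ 0.7674,  0.2259, -0.0044])), (0.15, array([0.4632, 0.2377, 0.0456]))]
top slope deg x,y [0.69 0.05] z 0.2206 143 ((0.5869815945625305, -0.18075519800186157), (0.0366235189139843, 0.07499058544635773), 58.174198150634766)
top stack 957 ((0.46756476163864136, 0.24265170097351074), (0.159999281167984, 0.12121597677469254), 11.567349433898926) [0.0643 0.0681]
wrist [(0.95, array([ 0.5338, -0.2363,  0.204 ])), (0.92, array([ 0.3287, -0.1949,  0.0179]))]
wrist slope deg x,y [ 0.05 -0.03] z 0.2198 16734 ((0.5340335369110107, -0.23669874668121338), (0.15565072000026703, 0.11919822543859482), 11.768658638000488)
```

View pics/final.png

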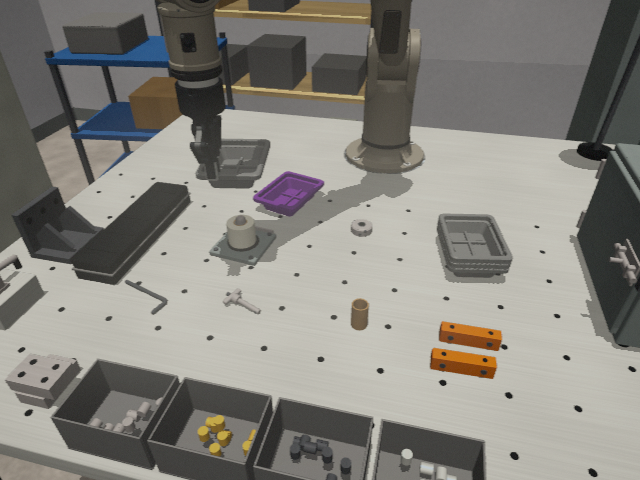

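The tray is held level at (235,160) above the seated roll at (241,232). The rest of the stack (474,243) and all the other things are where they were. Handing in.

```bash
python3 -c "
from cell import bot
print(bot.get_state()['time'],bot.finish_job())"
```

```text
the job is handed in; nothing more can be done
19.375 None
```

The label roll is fully down on the spindle and released, and the top tray is being held level above it. I handed the job in at 19.4 s.

- **Roll:** it met the disc with about 11 N at the height I expected. After release its top measured about 66 mm, and the spindle tip showed above the bore.
- **Peel:** I pinched the +x rim near corner3 and raised that corner about 17 mm. By then corner0 was up about 11 mm and corner2 about 6 mm. The tilt was planned to pivot on the opposite corner, corner1. I had no reading on corner1, because the gripper and the view hid it.
- **Stack:** only the top tray came away. The rest of the stack measured the same position as before, with its top now at about 66 mm.
- **Final hold:** the tray's centre is at about (0.534, -0.236), 3–5 mm from the spindle axis. Its underside is about 18 cm above the table, roughly 10 cm above the spindle tip. The last picture shows the other things where they were.

**Checks that disagreed:** the scene and wrist cameras put the tray within 0.2° of level. The top camera gave 0.7°, but on few points because the arm hid most of the tray from it. Wrist-camera positions ran up to about 4 mm off the other two, so I averaged against them.

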